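# Proof-load a coupling on the bench pull tester

## Task

The pull tester still shows its last test: first slide its yellow drag pointer back to zero, up against the black gauge pointer. Then draw the blue handle out slowly through the coupling's free play and on against the spring until the black pointer's edge stands in the red mark, hold it there for about two seconds, and ease the handle all the way home without letting it snap back, so that the yellow pointer is left with its edge in the red mark. Do not shift the red mark or the things round the tester.

Things in the scene. Friction and masses are not known exactly. Their poses are not given: they have to be found in the camera images.
- tester: the pull tester, fixed to the bench: grey base plate 92 mm (its x) by 440 mm (its y, from -225 to +215) by 12 mm, with a grey gauge housing 56 mm wide, 155 mm long, 46 mm high on its -y half and two guide rods for the handle on its +y half. Origin under the plate's middle; +y of this frame is the direction of pull for all parts and joints below; yaw up to 0.2 rad
- gauge (a joint): travel of the black gauge pointer, a low bar on the housing 10 mm long in y (m): 0 at rest, up to 0.097. A spring draws it home: 3 N at 0, rising 100 N per m
- drag (a joint): travel of the yellow drag pointer along the scale (m): 0 when against the gauge pointer at rest (also its end stop), up to 0.100. It resists with about 1.2 N friction and stays where it is left; the gauge pointer pushes it ahead to its own highest reading
- pull (a joint): travel of the blue handle (m): 0 home at its stop, up to 0.130. A weak spring (1.4 to 2 N) draws it home. Its yoke catches the brass head of the gauge's rod only after a free play of 2 to 26 mm, different each time and not measured; there the pull jumps by 3 N (4 N if the drag pointer is pushed too) and gauge and handle move on together
- gauge_edge (a point): the reading edge (+y face) of the black gauge pointer, on its top, 54.5 mm above the bench, over the scale
- drag_edge (a point): the reading edge (-y face) of the yellow drag pointer, same height; coincides with gauge_edge when the two touch
- drag_tab (a point): top centre of the yellow drag pointer's upright tab: 34 mm wide in x, 10 mm thick in y, its top 104 mm above the bench, free for gripping down to 60 mm above the bench
- mark (a point): middle of the red mark, a red clip with a band 10 mm wide (in y) on the scale, given at the same height and x as the pointers' edges; its axes are those of the tester. It stands 40 to 68 mm from zero, different each time, and is stiffly clamped
- pull_top (a point): top centre of the blue handle: an upright plate 50 mm wide in x, 14 mm thick in y, its top 105 mm above the bench, free for gripping down to 50 mm above the bench; it stands on an aluminium carriage
- beaker: empty clear beaker 53 mm across, 70 mm high, standing behind the tester; origin under its centre; to be left alone
- bottle_tae: clear reagent bottle with a blue cap, 56 mm across, 106 mm high, standing behind the tester; origin under its centre; to be left alone
- falcon_0: centrifuge tube with an orange cap, 34 mm across, 114 mm high, standing behind and right of the tester; origin under its centre; to be left alone
- timer: white lab timer 41 x 70 x 56 mm, standing left of the tester; origin under its centre; to be left alone

How it is judged:
On the way, in this order (a step that is already met when the one before it is completed fails the run):
1. the yellow drag pointer is pushed back to zero (within 5 mm) (value of joint drag below 0.005 m), for 0.2 s.
2. the black pointer's edge stands in the red mark (within 5 mm of its middle) for 1.2 s (y of gauge_edge in the frame of mark between -0.005 and 0.005 m), for 1.2 s.
At the end, for the whole second after the job is handed in: the yellow drag pointer's edge stands in the red mark (within 5.5 mm of its middle), the black gauge pointer is back at zero (within 4 mm) and the blue handle is home (within 5 mm) and at rest (y of drag_edge in the frame of mark between -0.0055 and 0.0055 m and value of joint gauge below 0.004 m and value of joint pull below 0.005 m and velocity of joint pull between -0.01 and 0.01 m/s); the robot touches nothing.
It fails at once if the gauge snaps back (returns faster than 0.3 m/s) (velocity of joint gauge below -0.3 m/s).
It fails at once if the red mark is shifted by more than 3 mm (distance of mark from where it was at the start of the episode above 0.003 m).
It fails at once if a bystander is moved by more than 20 mm (distance of any of beaker, bottle_tae, falcon_0, timer from where it was at the start of the episode above 0.02 m).
It also fails if it takes over 64 s, if anything falls off the work surface, if the arm or the gripper's body presses on something with over 40 N, if the wrist force passes 120 N, or if a joint passes its speed limit or range.

## Robot

A 6-joint arm with a two-finger parallel gripper is mounted at the origin on a cart in front of the work surface, level with it; the furniture and walls round the work are solid. World frame = base frame: x ahead of the robot, y to its left, z up, the work surface at z = 0. Lengths are in m, angles in rad, forces in N, time in s.
With the tool pointing down it reaches from about 0.25 to 0.725 m from the base axis. Payload 4 kg.
Tool frame: the origin (TCP) lies on the front face of the gripper's body, between the roots of the fingers; the fingertips stand 73 mm ahead of it and the grasp point (between the pads) lies bot.tcp_to_grasp ahead of it (bot.tcp_to_grasp is the distance from the TCP to the grasp point, in m); z points along the fingers, y is the line along which they close (so a half turn about z gives the same grasp; the last joint's range is limited). The gripper opens to 85 mm and grips with 20 to 120 N. Pads are 22 mm wide; open, the fingers measure 114 mm over their backs; the gripper's body (76 mm by 85 mm) begins 54 mm behind the grasp point. The pads swing forward as they close: fully open they stand 13 mm farther back than shut.
Start: joints at [1.131, 0.241, 0.005, 1.335, 0, 1.571], TCP at [0.213, 0.452, 0.304] pointing down, gripper open.
Joint ranges: [-2.72, 2.72], [-1.05, 1.87], [-1.09, 1.28], [-1.99, 2.15], [-1.42, 1.44], [-3.14, 3.14]. Speed limits (rad/s): [2.79, 2.79, 3.14, 3.14, 3.14, 3.14].

## Interface

Orientations are given as a unit quaternion [x, y, z, w].
In Python, from workcell import bot gives the robot as it stands.
- The arm moves only by the shell command python3 -m jog 'ROWS' [OPENING]. ROWS is JSON, one flat list of numbers, 6 for each row, row after row: the shift along the world's x, y, z scaled (see below), then the turn, a rotation vector about the world's x, y, z scaled (see below). In form: [tx, ty, tz, wx, wy, wz, tx, ty, tz, wx, wy, wz, ...]. A call has 1 to 10 rows; each row is the pose to reach, as a shift and turn from the pose commanded when the call began; what a row does not reach only later rows make up. The controller multiplies each number of a shift by 800 mm and each number of a turn by 2 rad. A row lasts 1/12 s, in which the tool goes at most 41.7 mm and 7.16 degrees, less where a joint would pass 70% of its speed; a pose out of reach is approached as far as the arm can. A call with a number of a shift or a turn outside -1 to 1 is refused whole. A call with a gripper value outside its range is refused whole. OPENING is the opening, from -1 (shut) to 1 (fully open), set as the call begins (- or left out, the last holds). The fingers move at their own pace and stop on an object; the grip force is fixed at half the most. Time passes only in rows, so rows that repeat a pose let the fingers close. It gives the time, the measured TCP pose, the force, the opening and the grip force at its end, in the units of the state.
- bot.get_obs(): the state, without advancing time (a new reading comes with each control period).
- bot.camera(name): name is "side" or "top"; returns (picture, depth): 420x560x3 uint8, red, green, blue; 420x560 float32, m along the optical axis (not along the pixel's ray), 0 where there is no reading.
- bot.calibration(name): a dict with "intrinsics" (3x3 intrinsics, pixels), "pose" (4x4, takes a point from camera to world coordinates). Camera axes: x right, y up, looking along -z (the intrinsics and any distortion apply to the point x, -y, -z); pixel columns grow to the right and rows downward; lengths in m; the calibration is good to about 2 mm. A picture is of the moment at which its call begins. calibration takes no time and is no camera call.
- bot.job_done(): hands the job in; it is judged then, once.
Trained networks look in the newest picture that a camera, given by its name, has taken for a name from the list of things; names that differ only in an ending like _2 or _b are one class to them, and where a whole thing is asked for, a point or a joint stands for the part that bears it (a point fixed in the world has none). Each returns a list of dicts, best first, with "confidence" (0 to 1); they miss things now and then, are a little off and sometimes report something else, mostly with a low value. They report only what shows in the picture. A call takes as long as a camera call.
- bot.find_in(label, camera): "at" ([x, y, z] in m, in the coordinates of the camera as it stood for that picture, good to about 4 mm: the middle of the surface that is visible of it).
- bot.tip_of(label, camera): "at" ([x, y, z] in m, in the coordinates of the camera as it stood for that picture, good to about 4 mm: a listed point, or the origin of a listed thing).
The state is a dict: "clock": time; "joint_pos": joint angles; "joint_vel": joint speeds; "tau": joint torques, N m; "eef_pos": TCP position; "tool_rot": TCP orientation; "ft_force": force on the tool from outside, world axes, zero at the start; "ft_torque": the same for the moment, N m; "grip_width": finger opening in m; "grasp_force": force on a finger pad.
Only numpy, scipy, OpenCV 4.12 (cv2) and the standard library are available. Lean on these libraries where they do the work, as an engineer would, in place of code of your own. Each camera call takes 0.05 s, during which the arm holds its last target. There are 200 camera calls.

## Working session

There is one attempt and no reset: what is moved stays moved. The work goes in short steps, Python scripts to look and compute and a shell command to move; the robot and the scene stay as the last step left them, time stands still between calls to the robot, and variables do not carry over. Pictures are saved under pics/ and viewed, at most 10 in all, crops included, and the job is handed in when it is done.

```bash
mkdir -p pics; ls
cat > h.py <<'E'
import numpy as np,cv2
from workcell import bot
def w(cam,p):
    T=np.array(bot.calibration(cam)["pose"]);return T[:3,:3]@np.array(p)+T[:3,3]
def snap(cam,name=None):
    im,d=bot.camera(cam)
    if name: cv2.imwrite('pics/'+name,im[:,:,::-1])
    return im,d
def cloud(cam,d):
    c=bot.calibration(cam);K=np.array(c["intrinsics"]);T=np.array(c["pose"])
    v,u=np.mgrid[:d.shape[0],:d.shape[1]]
    P=np.stack([(u-K[0,2])/K[0,0]*d,-(v-K[1,2])/K[1,1]*d,-d],-1)
    return P@T[:3,:3].T+T[:3,3]
def tips(cam,labels):
    for l in labels:
        r=bot.tip_of(l,cam)
        print(cam,l,[(np.round(w(cam,x["at"]),4).tolist(),round(x["confidence"],2)) for x in r[:2]])
E
python3 - <<'E'
from h import *
o=bot.get_obs();print({k:np.round(v,3) for k,v in o.items()},bot.tcp_to_grasp)
for c in("side","top"):
    snap(c,c+'0.png'); print(bot.calibration(c))
    tips(c,["tester","gauge_edge","drag_edge","drag_tab","mark","pull_top","beaker","bottle_tae","falcon_0","timer"])
E
```

```text
pics
{'clock': np.float64(0.0), 'joint_pos': array([1.131, 0.241, 0.004, 1.335, 0.   , 1.571]), 'joint_vel': array([ 0.001, -0.002,  0.   ,  0.001,  0.002, -0.   ]), 'tau': array([-1.0000e-03, -3.7232e+01,  2.5241e+01,  1.7000e-02, -0.0000e+00,
        0.0000e+00]), 'eef_pos': array([0.213, 0.452, 0.303]), 'tool_rot': array([ 0.218,  0.976, -0.001, -0.   ]), 'ft_force': array([ 0.247, -0.662, -0.006]), 'ft_torque': array([-0.005,  0.004, -0.034]), 'grasp_force': np.float64(0.0), 'grip_width': np.float64(0.085)} 0.0539
{'intrinsics': array([[454.03820948,   0.        , 283.47981062],
       [  0.        , 454.03820948, 207.8669229 ],
       [  0.        ,   0.        ,   1.        ]]), 'pose': array([[ 0.87417799,  0.34222365, -0.34452258,  0.03114943],
       [-0.485338  ,  0.59217348, -0.64325546, -0.96254132],
       [-0.0161201 ,  0.72952967,  0.68375917,  1.11240834],
       [ 0.        ,  0.        ,  0.        ,  1.        ]])}
side tester [([0.5252, -0.0414, -0.0], 0.75)]
side gauge_edge [([0.5446, -0.2021, 0.0533], 0.66), ([0.6532, 0.0097, -0.0017], 0.63)]
side drag_edge [([0
[... 765 characters left out ...]
1333e-01,
         1.17779709e+00],
       [ 0.00000000e+00,  0.00000000e+00,  0.00000000e+00,
         1.00000000e+00]])}
top tester [([0.5276, -0.035, -0.0034], 0.98), ([0.5308, -0.1089, 0.0546], 0.26)]
top gauge_edge [([0.5388, -0.1003, 0.102], 0.7), ([0.545, -0.2001, 0.0503], 0.5)]
top drag_edge [([0.5315, -0.1094, 0.0554], 0.43), ([0.4266, 0.3845, 0.0045], 0.25)]
top drag_tab [([0.5406, -0.1008, 0.1022], 0.43)]
top mark [([0.532, -0.1487, 0.058], 0.53)]
top pull_top [([0.5192, 0.015, 0.1042], 0.73)]
top beaker [([0.6448, 0.0084, -0.002], 0.78)]
top bottle_tae []
top falcon_0 [([0.6105, -0.3656, 0.002], 0.61), ([0.5173, 0.0137, 0.1051], 0.32)]
top timer [([0.4254, 0.3866, 0.0002], 0.71)]
```

View pics/top0.png

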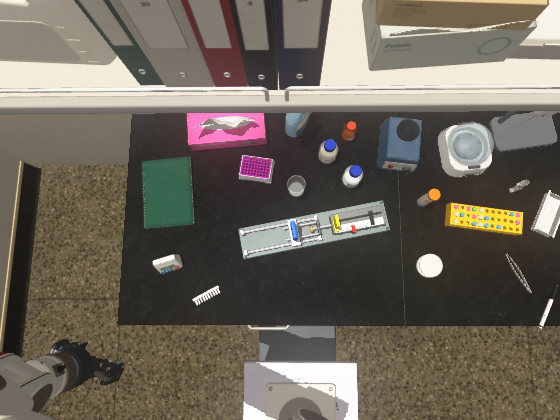

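View pics/side0.png

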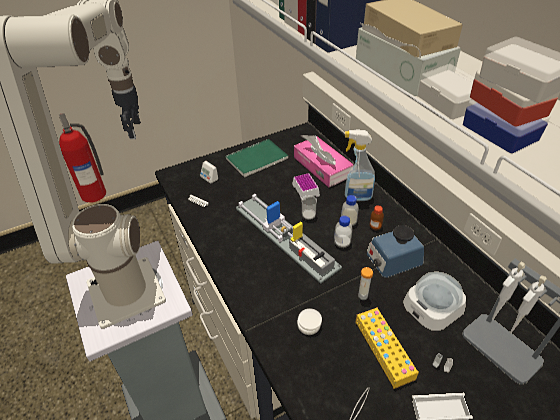

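```bash
python3 - <<'E'
import cv2,numpy as np
a=cv2.imread('pics/top0.png')[195:265,230:395];b=cv2.imread('pics/side0.png')[195:285,230:345]
a=cv2.resize(a,(770,327),interpolation=cv2.INTER_CUBIC);b=cv2.resize(b,None,fx=3,fy=3,interpolation=cv2.INTER_CUBIC)
c=np.zeros((600,770,3),np.uint8);c[:327]=a;c[329:329+270,:345]=b
cv2.imwrite('pics/z0.png',c)
E
python3 - <<'E'
from h import *
for c in("top","side"):
    R={}
    for k in range(4):
        im,d=snap(c)
        for l in["gauge_edge","drag_edge","drag_tab","mark","pull_top"]:
            for x in bot.tip_of(l,c): R.setdefault(l,[]).append(np.append(w(c,x["at"]),x["confidence"]))
    for l in R: print(c,l,np.round(R[l],4).tolist())
    P=cloud(c,d);hsv=cv2.cvtColor(im,cv2.COLOR_RGB2HSV);H,S,V=cv2.split(hsv)
    box=(P[...,0]>.44)&(P[...,0]<.62)&(P[...,1]>-.29)&(P[...,1]<.2)
    for n,m,z in(("yel",(H>20)&(H<35)&(S>120),.095),("blue",(H>100)&(H<125)&(S>120),.095),("red",((H<8)|(H>172))&(S>120),.02)):
        q=P[m&box&(P[...,2]>z)];print(c,n,len(q),q.mean(0).round(4),q.min(0).round(3),q.max(0).round(3))
E
```

```text
top gauge_edge [[0.5412, -0.2002, 0.049, 0.55], [0.5268, -0.0326, -0.0062, 0.27], [0.5417, -0.1993, 0.0509, 0.56], [0.5426, -0.2004, 0.0538, 0.46], [0.5424, -0.2004, 0.0512, 0.52], [0.5364, -0.1517, 0.0557, 0.4], [0.5386, -0.0993, 0.1037, 0.19]]
top drag_edge [[0.527, -0.1081, 0.0561, 0.64], [0.5284, -0.1056, 0.0543, 0.42], [0.5246, -0.1083, 0.0572, 0.62], [0.5284, -0.1071, 0.056, 0.5], [0.5431, -0.1997, 0.0513, 0.22]]
top drag_tab [[0.5385, -0.1018, 0.1013, 0.59], [0.5418, -0.0996, 0.1036, 0.65], [0.5403, -0.1006, 0.1021, 0.58], [0.5376, -0.1004, 0.1024, 0.4]]
top mark [[0.5352, -0.1488, 0.055, 0.53], [0.5324, -0.1497, 0.0556, 0.53], [0.5322, -0.1494, 0.0573, 0.56], [0.5333, -0.1501, 0.0541, 0.37]]
top pull_top [[0.5136, 0.0171, 0.1058, 0.77], [0.5162, 0.0136, 0.1076, 0.94], [0.5151, 0.0142, 0.1055, 0.67]]
top yel 48 [ 0.5397 -0.1003  0.1027] [ 0.523 -0.106  0.097] [ 0.557 -0.093  0.108]
top blue 83 [0.5134 0.0171 0.1041] [0.491 0.008 0.098] [0.538 0.025 0.11 ]
top red 28 [ 0.523  -0.1526  0.0449] [ 0.514 -0.158  0.03 ] [ 0.534 -0.147  0.051]
side gauge_edge [[0.5389, -0.1009, 0.104
[... 392 characters left out ...]
7, 0.43], [0.5414, -0.1014, 0.1024, 0.7], [0.5458, -0.2004, 0.052, 0.21], [0.5415, -0.1014, 0.1018, 0.55], [0.5396, -0.0998, 0.1063, 0.7]]
side mark [[0.5336, -0.1554, 0.0576, 0.36], [0.6085, -0.3688, -0.0011, 0.52], [0.5344, -0.1567, 0.0589, 0.4], [0.5354, -0.1553, 0.0594, 0.43], [0.5366, -0.1536, 0.0561, 0.36]]
side pull_top [[0.515, 0.0198, 0.1085, 0.96], [0.5142, 0.0189, 0.1042, 0.63], [0.5171, 0.0198, 0.1046, 0.76], [0.5158, 0.0201, 0.1055, 0.69]]
side yel 42 [ 0.539  -0.103   0.1018] [ 0.523 -0.112  0.095] [ 0.557 -0.095  0.108]
side blue 68 [0.5157 0.0143 0.1028] [0.492 0.005 0.095] [0.541 0.028 0.111]
side red 33 [ 0.5196 -0.1549  0.0404] [ 0.513 -0.161  0.024] [ 0.533 -0.147  0.051]
```

View pics/z0.png

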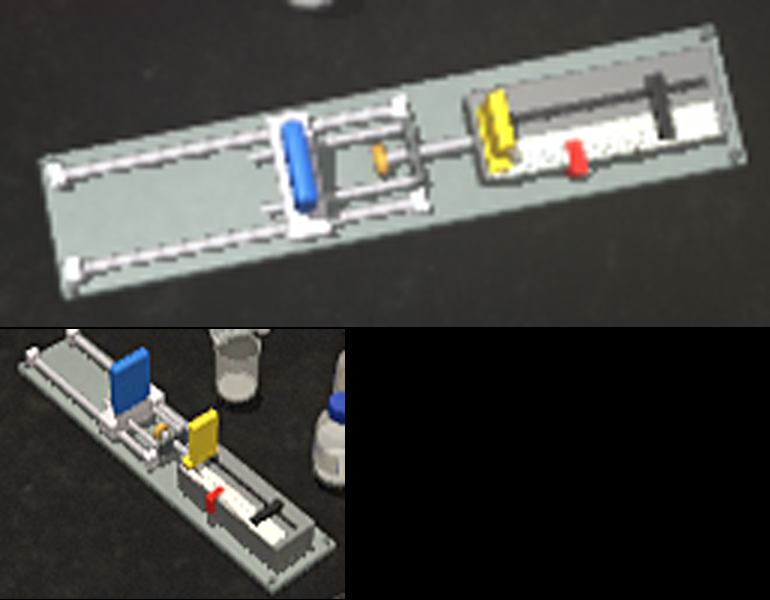

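```bash
python3 -m jog '[0.2,-0.32,0,0,0,-0.234, 0.2,-0.32,0,0,0,-0.234, 0.2,-0.32,0,0,0,-0.234, 0.2,-0.32,0,0,0,-0.234, 0.2,-0.32,0,0,0,-0.234, 0.2,-0.32,0,0,0,-0.234, 0.2,-0.32,0,0,0,-0.234, 0.2,-0.32,0,0,0,-0.234, 0.2,-0.32,0,0,0,-0.234, 0.2,-0.32,0,0,0,-0.234]' -1
python3 -m jog '[0.2,-0.32,0,0,0,-0.234, 0.2,-0.32,0,0,0,-0.234, 0.2,-0.32,0,0,0,-0.234, 0.2,-0.32,0,0,0,-0.234, 0.2,-0.32,0,0,0,-0.234, 0.2,-0.32,0,0,0,-0.234, 0.2,-0.32,0,0,0,-0.234, 0.2,-0.32,0,0,0,-0.234, 0.2,-0.32,0,0,0,-0.234, 0.2,-0.32,0,0,0,-0.234]'
```

```text
clock: 4.33
eef_pos: [0.373, 0.1961, 0.304]
tool_rot: [0.439, 0.898, 0.0, -0.0]
ft_force: [0.5, 0.6, 0.5]
grip_width: 0.0003
grasp_force: 0.0
clock: 5.17
eef_pos: [0.5328, -0.0581, 0.3033]
tool_rot: [0.634, 0.773, -0.0, -0.001]
ft_force: [0.2, 1.0, 0.3]
grip_width: -0.0003
grasp_force: 0.0
```

```bash
python3 -m jog '[0,0,-0.05,0,0,0, 0,0,-0.1,0,0,0, 0,0,-0.14,0,0,0, 0,0,-0.17,0,0,0, 0,0,-0.19,0,0,0, 0,0,-0.2,0,0,0, 0,0,-0.2,0,0,0, 0,0,-0.2,0,0,0]'
python3 -m jog '[0.0017,-0.0086,0,0,0,0, 0.0034,-0.0172,0,0,0,0, 0.0051,-0.0258,0,0,0,0, 0.0068,-0.0344,0,0,0,0, 0.0085,-0.043,0,0,0,0, 0.0102,-0.0516,0,0,0,0, 0.0119,-0.0602,0,0,0,0, 0.0136,-0.0688,0,0,0,0, 0.0153,-0.0774,0,0,0,0, 0.017,-0.086,0,0,0,0]'
python3 -m jog '[0.0008,-0.004,0,0,0,0, 0.0016,-0.008,0,0,0,0, 0.0024,-0.012,0,0,0,0, 0.0032,-0.016,0,0,0,0, 0.004,-0.02,0,0,0,0, 0.0048,-0.024,0,0,0,0, 0.0056,-0.028,0,0,0,0, 0.0064,-0.032,0,0,0,0, 0.0072,-0.036,0,0,0,0, 0.0072,-0.036,0,0,0,0]'
python3 - <<'E'
from h import *
snap("top","t1.png");tips("top",["drag_tab","mark","gauge_edge"])
im=cv2.imread('pics/t1.png');cv2.imwrite('pics/z1.png',cv2.resize(im[185:265,290:400],None,fx=6,fy=6,interpolation=cv2.INTER_CUBIC))
E
```

```text
clock: 5.83
eef_pos: [0.5329, -0.0581, 0.1446]
tool_rot: [0.634, 0.773, 0.0, 0.0]
ft_force: [-0.5, -0.7, 1.1]
grip_width: 0.0001
grasp_force: 0.0
clock: 6.67
eef_pos: [0.5466, -0.1291, 0.1438]
tool_rot: [0.635, 0.773, 0.0, -0.0]
ft_force: [0.2, 1.5, 1.1]
grip_width: 0.0004
grasp_force: 0.6
clock: 7.5
eef_pos: [0.5523, -0.158, 0.1438]
tool_rot: [0.635, 0.772, -0.0, 0.0]
ft_force: [-0.3, -1.2, -0.2]
grip_width: -0.0
grasp_force: 0.0
top drag_tab []
top mark [([0.5341, -0.1465, 0.0552], 0.43)]
top gauge_edge []
```

View pics/z1.png

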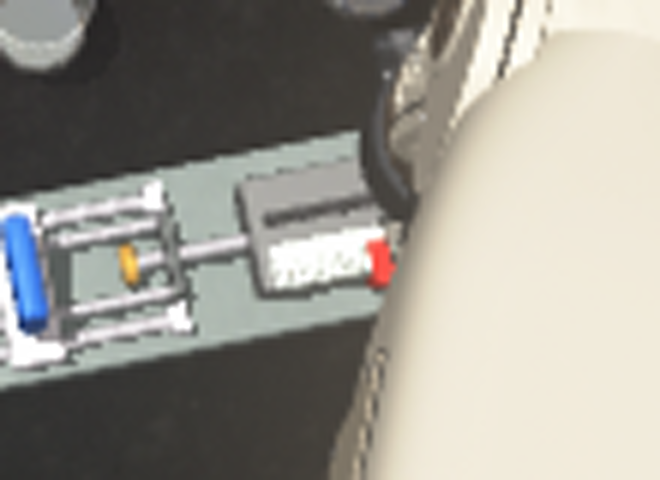

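```bash
python3 -m jog '[0.0005,-0.0025,0,0,0,0, 0.001,-0.005,0,0,0,0, 0.0015,-0.0075,0,0,0,0, 0.002,-0.01,0,0,0,0, 0.0025,-0.0125,0,0,0,0, 0.003,-0.015,0,0,0,0]' | grep -E 'eef|force'
python3 -m jog '[0.0003,-0.0012,0,0,0,0, 0.0005,-0.0025,0,0,0,0]'| grep -E 'eef|force'
python3 -m jog '[0.0003,-0.0012,0,0,0,0, 0.0005,-0.0025,0,0,0,0]'| grep -E 'eef|force'
python3 - <<'E'
from h import *
snap("side","s1.png");tips("side",["drag_tab","mark","gauge_edge","drag_edge"])
im=cv2.imread('pics/s1.png');cv2.imwrite('pics/z2.png',cv2.resize(im[195:285,230:345],None,fx=6,fy=6,interpolation=cv2.INTER_CUBIC))
E
```

```text
eef_pos: [0.5546, -0.1694, 0.1439]
ft_force: [-0.5, 0.3, 0.3]
grasp_force: 0.6
eef_pos: [0.555, -0.1714, 0.1439]
ft_force: [-1.0, 1.0, -0.8]
grasp_force: 0.6
eef_pos: [0.5554, -0.1732, 0.1439]
ft_force: [-1.1, 0.5, 1.0]
grasp_force: 0.6
side drag_tab [([0.5553, -0.1878, 0.1018], 0.72), ([0.4244, 0.3877, -0.0034], 0.66)]
side mark [([0.5372, -0.1572, 0.0578], 0.51)]
side gauge_edge [([0.5537, -0.1886, 0.1041], 0.73), ([0.5439, -0.1999, 0.0533], 0.6)]
side drag_edge [([0.5425, -0.2024, 0.0539], 0.57)]
```

View pics/z2.png

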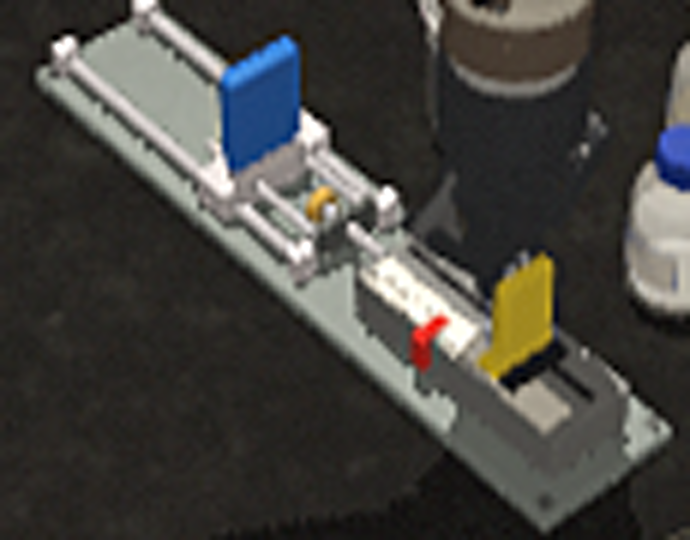

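```bash
for i in 1; do python3 -m jog '[0.0003,-0.0012,0,0,0,0, 0.0005,-0.0025,0,0,0,0]'| grep -E 'eef|force'
python3 -m jog '[0.0003,-0.0012,0,0,0,0, 0.0003,-0.0012,0,0,0,0]'| grep -E 'eef|ft_force'
python3 -m jog '[0.0003,-0.0012,0,0,0,0, 0.0003,-0.0012,0,0,0,0]'| grep -E 'eef|ft_force'; done
```

```text
eef_pos: [0.5559, -0.175, 0.1439]
ft_force: [-0.1, 1.8, -0.3]
grasp_force: 0.6
eef_pos: [0.556, -0.1758, 0.1439]
ft_force: [-0.9, 2.9, 0.9]
eef_pos: [0.556, -0.1759, 0.1438]
ft_force: [-0.6, 5.2, 1.5]
```

```bash
python3 -m jog '[0,0,0,0,0,0, 0,0,0,0,0,0, 0,0,0,0,0,0]'| grep -E 'clock|ft_force'
python3 -m jog '[-0.001,0.005,0,0,0,0, -0.004,0.0202,0,0,0,0, -0.01,0.05,0,0,0,0, -0.016,0.081,0,0,0,0, -0.023,0.1164,0,0,0,0, -0.03,0.152,0,0,0,0, -0.036,0.182,0,0,0,0, -0.04,0.2,0,0,0,0, -0.041,0.2075,0,0,0,0, -0.041,0.2075,0,0,0,0]'
python3 - <<'E'
from h import *
U=np.array([-.194,.981,0]);V=np.array([.981,.194,0])
for c in("side","top"):
    im,d=snap(c,c+'2.png')
    tips(c,["drag_tab","mark","gauge_edge","drag_edge","pull_top"])
    P=cloud(c,d);H,S,Vv=cv2.split(cv2.cvtColor(im,cv2.COLOR_RGB2HSV))
    for n,m,z in(("yel",(H>20)&(H<35)&(S>120),.095),("yellow-low",(H>20)&(H<35)&(S>120),0),("blue",(H>100)&(H<125)&(S>120),.095),("red",((H<8)|(H>172))&(S>120),.02)):
        box=(P[...,0]>.44)&(P[...,0]<.62)&(P[...,1]>-.29)&(P[...,1]<.2)&(P[...,2]>z)
        q=P[m&box];
        if len(q): print(c,n,len(q),q.mean(0).round(4),'u',np.percentile(q@U,[0,10,50,90,100]).round(4),'v',(q@V).mean().round(4))
a,b=cv2.imread('pics/side2.png')[230:285,270:345],cv2.imread('pics/top2.png')[200:260,320:400]
cv2.imwrite('pics/z3.png',np.vstack([cv2.resize(a,(480,352),interpolation=3),cv2.resize(b,(480,240*3//3),interpolation=3)]))
E
```

```text
clock: 9.53
ft_force: [-0.9, 5.3, 1.1]
clock: 10.37
eef_pos: [0.5233, -0.0097, 0.1441]
tool_rot: [0.634, 0.773, -0.0, 0.0]
ft_force: [0.6, -0.0, 0.2]
grip_width: 0.0001
grasp_force: 0.0
side drag_tab [([0.5587, -0.1901, 0.1059], 0.45)]
side mark [([0.5352, -0.1554, 0.058], 0.47)]
side gauge_edge [([0.5476, -0.1992, 0.0504], 0.67)]
side drag_edge [([0.543, -0.2052, 0.0543], 0.73)]
side pull_top [([0.5155, 0.018, 0.1038], 0.72), ([0.5366, -0.155, 0.0547], 0.35)]
side yel 44 [ 0.5565 -0.1937  0.1023] u [-0.303  -0.3012 -0.2987 -0.2937 -0.2909] v 0.5083
side yellow-low 158 [ 0.5548 -0.1952  0.0787] u [-0.3083 -0.3027 -0.2999 -0.294  -0.2544] v 0.5064
side blue 12 [0.5001 0.0079 0.1064] u [-0.1205 -0.0986 -0.0885 -0.077  -0.0748] v 0.4921
side red 34 [ 0.5203 -0.1547  0.0408] u [-0.2584 -0.2573 -0.253  -0.2478 -0.246 ] v 0.4804
top drag_tab [([0.5583, -0.1904, 0.1034], 0.65)]
top mark [([0.5331, -0.1511, 0.0547], 0.4)]
top gauge_edge []
top drag_edge [([0.5439, -0.1992, 0.0521], 0.62)]
top pull_top []
top yel 51 [ 0.5568 -0.1905  0.1023] u [-0.3009 -0.2992 -0.2944 -0.291  -0.2905] v 0.5092
top yellow-low 115 [ 0.5535 -0.1897  0.0819] u [-0.3073 -0.299  -0.2917 -0.2905 -0.2885] v 0.5062
top red 25 [ 0.5224 -0.153   0.0459] u [-0.2563 -0.2552 -0.2521 -0.2477 -0.2463] v 0.4828
```

View pics/z3.png

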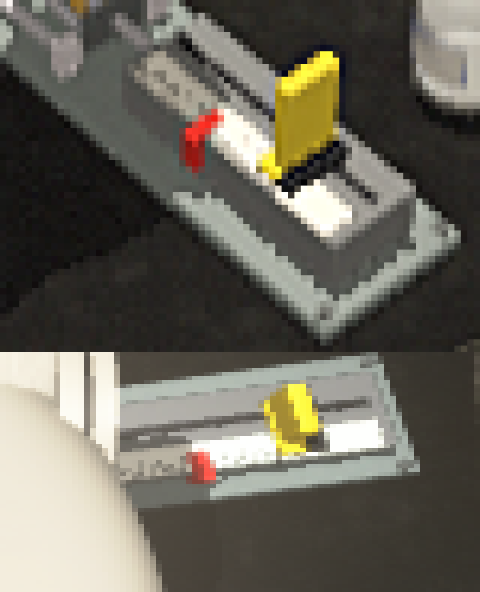

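```bash
f(){ python3 -c "
import sys,re
t=sys.stdin.read();e=eval(re.search(r'eef_pos: (.*)',t)[1]);g=eval(re.search(r'ft_force: (.*)',t)[1])
print('u',round(-.194*e[0]+.981*e[1],4),'F',round(.194*g[0]-.981*g[1],2))"; }
python3 -m jog '[-0.0005,0.0025,0,0,0,0, -0.001,0.005,0,0,0,0]'|f
python3 -m jog '[-0.0005,0.0025,0,0,0,0, -0.001,0.005,0,0,0,0]'|f
python3 -m jog '[-0.0005,0.0025,0,0,0,0, -0.001,0.005,0,0,0,0]'|f
python3 -m jog '[-0.0005,0.0025,0,0,0,0, -0.001,0.005,0,0,0,0]'|f
python3 -m jog '[-0.0005,0.0025,0,0,0,0, -0.001,0.005,0,0,0,0]'|f
python3 -m jog '[-0.0005,0.0025,0,0,0,0, -0.001,0.005,0,0,0,0]'|f
python3 -m jog '[-0.0005,0.0025,0,0,0,0, -0.001,0.005,0,0,0,0]'|f
python3 -m jog '[-0.0005,0.0025,0,0,0,0, -0.001,0.005,0,0,0,0]'|f
python3 -m jog '[-0.0005,0.0025,0,0,0,0, -0.001,0.005,0,0,0,0]'|f
python3 -m jog '[-0.0005,0.0025,0,0,0,0, -0.001,0.005,0,0,0,0]'|f
cat > m.py <<'E'
from h import *
U=np.array([-.194,.981,0])
for c in("side","top"):
  for k in range(2):
    im,d=snap(c,f'{c}_m.png')
    P=cloud(c,d);H,S,Vv=cv2.split(cv2.cvtColor(im,cv2.COLOR_RGB2HSV))
    for n,m,z in(("yel",(H>20)&(H<35)&(S>120),.095),("red",((H<8)|(H>172))&(S>120),.02)):
        q=P[m&(P[...,0]>.44)&(P[...,0]<.62)&(P[...,1]>-.29)&(P[...,1]<.2)&(P[...,2]>z)]
        if len(q): print(c,n,len(q),'u',(q@U).mean().round(4),np.percentile(q@U,[5,50,95]).round(4))
  for l in["mark","gauge_edge","drag_edge"]:
    print(c,l,[(np.round(w(c,x["at"])@U,4),round(x["confidence"],2)) for x in bot.tip_of(l,c)[:2]])
print(bot.get_obs()["clock"])
E
python3 m.py
```

```text
u -0.1084 F -0.76
u -0.104 F 0.47
u -0.1001 F 0.9
u -0.0962 F 0.92
u -0.0921 F 2.2
u -0.0879 F 1.22
u -0.0848 F 7.02
u -0.081 F 7.14
u -0.0771 F 6.79
u -0.0731 F 7.65
side yel 44 u -0.2844 [-0.2882 -0.2851 -0.2788]
side red 32 u -0.2528 [-0.257  -0.2534 -0.247 ]
side yel 47 u -0.2841 [-0.2895 -0.2849 -0.2777]
side red 32 u -0.253 [-0.2582 -0.2539 -0.2465]
side mark [(np.float64(-0.2543), 0.61)]
side gauge_edge [(np.float64(-0.2902), 0.5), (np.float64(-0.2825), 0.19)]
side drag_edge [(np.float64(-0.2927), 0.47)]
top yel 48 u -0.2817 [-0.2864 -0.2812 -0.2776]
top red 28 u -0.251 [-0.2557 -0.2506 -0.247 ]
top yel 48 u -0.2816 [-0.2864 -0.2819 -0.2771]
top red 28 u -0.251 [-0.255  -0.2511 -0.2464]
top mark [(np.float64(-0.2529), 0.51)]
top gauge_edge [(np.float64(-0.2917), 0.59)]
top drag_edge [(np.float64(-0.2888), 0.53)]
13.1333
```

```bash
for i in 1; do python3 -m jog '[-0.0006,0.0031,0,0,0,0, -0.0012,0.0061,0,0,0,0, -0.0018,0.0092,0,0,0,0, -0.0024,0.0123,0,0,0,0, -0.003,0.0153,0,0,0,0, -0.0036,0.0184,0,0,0,0, -0.0042,0.0215,0,0,0,0]'
python3 -m jog '[-0.0006,0.0031,0,0,0,0, -0.0012,0.0061,0,0,0,0, -0.0018,0.0092,0,0,0,0, -0.0024,0.0123,0,0,0,0, -0.003,0.0153,0,0,0,0, -0.0036,0.018,0,0,0,0, -0.0042,0.0205,0,0,0,0]'; done
python3 m.py
python3 - <<'E'
import cv2,numpy as np
a,b=cv2.imread('pics/side_m.png')[230:285,270:345],cv2.imread('pics/top_m.png')[200:250,325:393]
cv2.imwrite('pics/z4.png',np.vstack([cv2.resize(a,(450,330),interpolation=3),cv2.resize(b,(450,270),interpolation=3)]))
E
```

```text
clock: 13.72
eef_pos: [0.5125, 0.0442, 0.144]
tool_rot: [0.636, 0.772, -0.002, 0.002]
ft_force: [2.7, -8.6, -0.2]
grip_width: 0.0001
grasp_force: 4.7
clock: 14.3
eef_pos: [0.5094, 0.0601, 0.144]
tool_rot: [0.636, 0.772, -0.002, 0.003]
ft_force: [1.9, -9.8, -0.6]
grip_width: -0.0001
grasp_force: 5.5
side yel 43 u -0.2513 [-0.2559 -0.252  -0.2453]
side red 27 u -0.2529 [-0.2569 -0.2535 -0.2474]
side yel 40 u -0.2512 [-0.2554 -0.2508 -0.2455]
side red 27 u -0.2528 [-0.2584 -0.2521 -0.2475]
side mark [(np.float64(-0.2557), 0.55)]
side gauge_edge [(np.float64(-0.2555), 0.47)]
side drag_edge [(np.float64(-0.2574), 0.53)]
top yel 48 u -0.2486 [-0.2533 -0.2483 -0.2444]
top red 16 u -0.2509 [-0.2553 -0.2507 -0.2469]
top yel 49 u -0.2487 [-0.2531 -0.2487 -0.2446]
top red 15 u -0.2511 [-0.256  -0.2507 -0.2467]
top mark []
top gauge_edge [(np.float64(-0.2539), 0.49)]
top drag_edge [(np.float64(-0.2537), 0.41)]
14.8
```

View pics/z4.png

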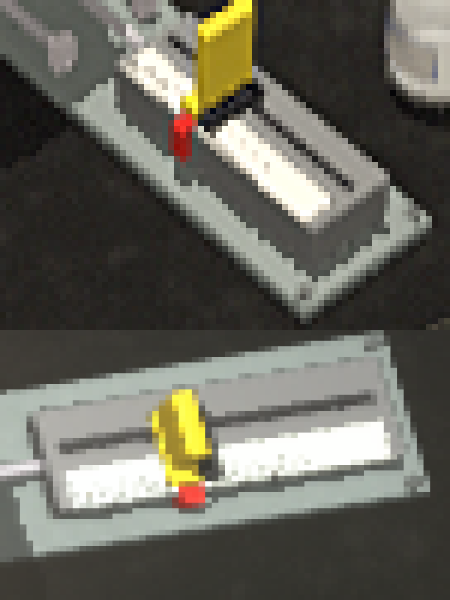

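```bash
cat > b.py <<'E'
from h import *
U=np.array([-.194,.981,0]);V=np.array([.981,.194,0])
for c in("top","side"):
    im,d=snap(c);K=np.array(bot.calibration(c)["intrinsics"]);T=np.array(bot.calibration(c)["pose"])
    # rectify plane z=0.0545 : u -0.28..-0.22 (cols, 0.5mm), v .47...53
    us=np.arange(-.275,-.230,.001);vs=np.arange(.520,.466,-.002)
    uu,vv=np.meshgrid(us,vs);W=uu[...,None]*U+vv[...,None]*V+np.array([0,0,.0525])
    C=(W-T[:3,3])@T[:3,:3];px=(K[0,0]*C[...,0]/-C[...,2]+K[0,2]).astype(np.float32);py=(K[1,1]*-C[...,1]/-C[...,2]+K[1,2]).astype(np.float32)
    r=cv2.remap(im,px,py,cv2.INTER_LINEAR);H,S,Vv=cv2.split(cv2.cvtColor(r,cv2.COLOR_RGB2HSV))
    print(c,'cols u from -.275 by 1mm')
    for i in range(len(vs)):
        print('%.3f '%vs[i]+''.join('Y' if 20<h<36 and s>110 else 'R' if (h<9 or h>171) and s>110 else '#' if v<60 else '+' if v<120 else '.' if v<190 else ' ' for h,s,v in zip(H[i],S[i],Vv[i])))
E
python3 b.py
```

```text
top cols u from -.275 by 1mm
0.520 .........+++YYYYYYYYYYYYYYYYYYYYYY............
0.518 .......++++YYYYYYYYYYYYYYYYYYYYYYY............
0.516 +++++++++++YYYYYYYYYYYYYYYYYYYYYYYY.++++++++++
0.514 +++++++++++YYYYYYYYYYYYYYYYYYYYYYYY+++++++++++
0.512 +++++++++++YYYYYYYYYYYYYYYYYYYYYYYY+++++++.+++
0.510 .........++.YYYYYYYYYYYYYYYYYYYYYY...+........
0.508 .........+++YYYYYYYYYYYYYYYYYYYYYY............
0.506 ...........YYYYYYYYYYYYYYYYYYYYYYY ...........
0.504 .........+.YYYYYYYYYYYYYYYYYYYYYYY .    ......
0.502        ..++YYYYYYYYYYYYYYYYYYYYYYY            
0.500          ..YYYYYYYYYYYYYYYYYYYYYY             
0.498          .+..YYYYYYYYYYYYYYYYYYYY             
0.496          ..+++++YYYYYYYYYYYYYYYYY             
0.494          ..+++#+++YYYYYYYYYYYYYYY             
0.492          ..++++###+YYYYYYYYYYYYYYY            
0.490         ...++++++++YYYYYYYYYYYYYYY            
0.488         ..++++++++YYYYYYYYYYYYYYYY            
0.486          ...+++++.YYYYYYYYYYYYYYY.            
0.484            .....                              
0.482 ...           .    RRRRRRRRRRR   ...          
0.480 +++..
[... 1120 characters left out ...]
           
0.492     ..++##########YYYYYYYYYYYYYY              
0.490     ..+#########++YYYYYYYYYYYYYYY             
0.488     ..++########+YYYYYYYYYYYYYYYY             
0.486    ..+++#########YYYYYYYYYYYYYYY              
0.484    .+++########++.YY  ..Y.YYYY                
0.482   .+..+++++.+++R..  RRR ...                   
0.480   ... .... ...RRRRRRRRRRRR                    
0.478 .............RRRRRRRRRRRR  ...................
0.476 .........+++RRRRRRRRRRRRRR.++++++++++++..+++..
0.474 +++++++++++RRRRRRRRRRRRRR+++++++++++++++++++++
0.472 ++++++++RRRRRRRRRRRRRRRR++++++++++++++++++++++
0.470 ++++++RRRRRRRRRRRRRRRRR+++++++++++++++++++++++
0.468 ++++RRRRRRRRRRRRRRRRRR++++++++++++++++++++++++
```

```bash
cat > r.py <<'E'
from h import *
U=np.array([-.194,.981,0]);V=np.array([.981,.194,0])
for c in("top","side"):
    im=cv2.imread(f'pics/{c}0.png')[:,:,::-1].copy();K=np.array(bot.calibration(c)["intrinsics"]);T=np.array(bot.calibration(c)["pose"])
    us=np.arange(-.325,-.235,.001);vs=np.arange(.516,.468,-.002)
    for z,lab in((.0545,'gauge'),(.049,'mark')):
        uu,vv=np.meshgrid(us,vs);W=uu[...,None]*U+vv[...,None]*V+np.array([0,0,z])
        C=(W-T[:3,3])@T[:3,:3];px=(K[0,0]*C[...,0]/-C[...,2]+K[0,2]).astype(np.float32);py=(-K[1,1]*C[...,1]/-C[...,2]+K[1,2]).astype(np.float32)
        r=cv2.remap(im,px,py,cv2.INTER_LINEAR);H,S,Vv=cv2.split(cv2.cvtColor(r,cv2.COLOR_RGB2HSV))
        print(c,lab,z,'u from -.325')
        for i in range(len(vs)):
            print('%.3f '%vs[i]+''.join('Y' if 20<h<36 and s>110 else 'R' if (h<9 or h>171) and s>110 else '#' if v<70 else '+' if v<120 else '.' if v<190 else ' ' for h,s,v in zip(H[i],S[i],Vv[i])))
E
python3 r.py
```

```text
top gauge 0.0545 u from -.325
0.516 +++++++++++++++++++++++++++++++++++++++++++++++++++++++++++++++++++++++++++++++++++++++++++
0.514 +++++++++++++++++++++###+++++++++++++++++++++++++++++++++++++++++++++++++++++++++++++++++++
0.512 +++++++++++++++++++++###+++++++++++++++++++++++++++++++++++++++++++++++++++++++++++++++++++
0.510 .............++++++++++++..............................................................+...
0.508 ............+++++++++++++..................................................................
0.506 ............+++++++++++++..................................................................
0.504 .............+++++++++++................................................................  .
0.502            ...+++++++#++..                                                                 
0.500             ..++++++++#+.                                                                  
0.498              .++++++++++.                                                                  
0.496              .+++++++++..                                                           
[... 7725 characters left out ...]
              
0.482                                                                ...RRRRRRRRRR               
0.480                  .................................................RRRRRRRRRRR  ............
0.478 ..++....+.......+++++++++++++++++++++...............++..+++.++++RRRRRRRRRRRRRR.++++++++++++
0.476 +++++++++++++++#+++++++###++++++++++++++++++++#++++##++++++++++RRRRRRRRRRRRRRR+#+++++++++++
0.474 ++++##++++#+++++++++++++++++++++++++++++++++++++++++++++++++RRRRRRRRRRRRRRRRR++++++++++++++
0.472 ++++++++++++++++++++++++++++++++++++++++++++++++++++++++++RRRRRRRRRRRRRRRRR++++++++++++++++
0.470 ++++++++++++++++++++++++++++++++++++++++++++++++++++++++RRRRRRRRRRRRRRRRRR+++++++++++++++++
```

```bash
cat > q.py <<'E'
from h import *
U=np.array([-.194,.981,0]);V=np.array([.981,.194,0])
def rect(c,im,z,us,vs):
    K=np.array(bot.calibration(c)["intrinsics"]);T=np.array(bot.calibration(c)["pose"])
    uu,vv=np.meshgrid(us,vs);W=uu[...,None]*U+vv[...,None]*V+np.array([0,0,z])
    C=(W-T[:3,3])@T[:3,:3];px=(K[0,0]*C[...,0]/-C[...,2]+K[0,2]).astype(np.float32);py=(-K[1,1]*C[...,1]/-C[...,2]+K[1,2]).astype(np.float32)
    return cv2.remap(im,px,py,cv2.INTER_LINEAR).astype(float)
us=np.arange(-.325,-.230,.0005)
for c in("top","side"):
    im=cv2.imread(f'pics/{c}0.png')[:,:,::-1].copy()
    for z in(.046,.048,.050,.0545):
        for vs in(np.arange(.486,.498,.001),):
            r=rect(c,im,z,us,vs-(0.002 if c=="side" else 0)).mean(0)
            g=r[:,1];a=us<-.27
            base=np.median(g[a]);dk=np.clip(base-g,0,None)*a;dk[dk<.1*base]=0
            h=us[dk>.5*dk.max()]
            rd=np.clip(r[:,0]-r[:,1]-25,0,None)*(us>-.28)*(us<-.232);hr=us[rd>.5*rd.max()]
            print(c,z,'bar cen %.4f half %.4f..%.4f'%((dk*us).sum()/dk.sum(),h[0],h[-1]),'red cen %.4f half %.4f..%.4f'%((rd*us).sum()/rd.sum(),hr[0],hr[-1]))
for c in("top","side"):
    im,d=snap(c);P=cloud(c,d);u=P@U;v=P@V
    for n,m in(("scale",(v>.488)&(v<.498)&(u>-.30)&(u<-.275)),("housing",(v>.515)&(v<.53)&(u>-.30)&(u<-.275))):
        print(c,n,m.sum(),P[m][:,2].mean().round(4))
E
python3 q.py
```

```text
top 0.046 bar cen -0.3086 half -0.3140..-0.3035 red cen -0.2515 half -0.2555..-0.2475
top 0.048 bar cen -0.3081 half -0.3135..-0.3030 red cen -0.2512 half -0.2555..-0.2470
top 0.05 bar cen -0.3077 half -0.3130..-0.3025 red cen -0.2508 half -0.2550..-0.2470
top 0.0545 bar cen -0.3067 half -0.3120..-0.3015 red cen -0.2500 half -0.2540..-0.2460
side 0.046 bar cen -0.3063 half -0.3120..-0.3010 red cen -0.2514 half -0.2550..-0.2480
side 0.048 bar cen -0.3075 half -0.3130..-0.3020 red cen -0.2526 half -0.2560..-0.2495
side 0.05 bar cen -0.3087 half -0.3140..-0.3030 red cen -0.2538 half -0.2570..-0.2505
side 0.0545 bar cen -0.3111 half -0.3170..-0.3055 red cen -0.2566 half -0.2595..-0.2535
top scale 31 0.0459
top housing 43 0.0459
side scale 19 0.0466
side housing 27 0.0468
```

```bash
python3 -m jog '[-0.0003,0.0016,0,0,0,0, -0.0006,0.0033,0,0,0,0, -0.001,0.005,0,0,0,0, -0.001,0.005,0,0,0,0]'
python3 m.py
python3 -m jog '[0,0,0,0,0,0, 0,0,0,0,0,0, 0,0,0,0,0,0, 0,0,0,0,0,0, 0,0,0,0,0,0, 0,0,0,0,0,0, 0,0,0,0,0,0, 0,0,0,0,0,0, 0,0,0,0,0,0, 0,0,0,0,0,0]'
python3 -m jog '[0,0,0,0,0,0, 0,0,0,0,0,0, 0,0,0,0,0,0, 0,0,0,0,0,0, 0,0,0,0,0,0]'
```

```text
clock: 15.33
eef_pos: [0.5086, 0.0641, 0.144]
tool_rot: [0.636, 0.772, -0.002, 0.003]
ft_force: [2.3, -9.7, -0.7]
grip_width: 0.0002
grasp_force: 5.3
side yel 44 u -0.2473 [-0.2512 -0.248  -0.2419]
side red 27 u -0.2529 [-0.2579 -0.2529 -0.2459]
side yel 43 u -0.2475 [-0.2516 -0.2487 -0.242 ]
side red 28 u -0.2528 [-0.2575 -0.2538 -0.2463]
side mark [(np.float64(-0.2554), 0.48)]
side gauge_edge [(np.float64(-0.255), 0.62)]
side drag_edge [(np.float64(-0.2547), 0.65), (np.float64(-0.116), 0.23)]
top yel 52 u -0.245 [-0.2495 -0.245  -0.2406]
top red 17 u -0.2509 [-0.2551 -0.2504 -0.2466]
top yel 49 u -0.245 [-0.2502 -0.2453 -0.2404]
top red 17 u -0.2511 [-0.2563 -0.2502 -0.2468]
top mark [(np.float64(-0.4784), 0.71)]
top gauge_edge []
top drag_edge [(np.float64(-0.2493), 0.53), (np.float64(0.2947), 0.35)]
15.8333
clock: 16.67
eef_pos: [0.5085, 0.0641, 0.144]
tool_rot: [0.636, 0.772, -0.002, 0.002]
ft_force: [2.4, -9.6, -1.1]
grip_width: 0.0001
grasp_force: 5.2
clock: 17.08
eef_pos: [0.5086, 0.0641, 0.144]
tool_rot: [0.636, 0.772, -0.002, 0.002]
ft_force: [2.6, -10.2, -0.7]
grip_width: -0.0002
grasp_force: 5.2
```

```bash
for i in 1; do
python3 -m jog '[0.0006,-0.0031,0,0,0,0, 0.0012,-0.0061,0,0,0,0, 0.0018,-0.0092,0,0,0,0, 0.0024,-0.0123,0,0,0,0, 0.003,-0.0153,0,0,0,0, 0.0036,-0.0184,0,0,0,0, 0.0042,-0.0215,0,0,0,0, 0.0048,-0.0245,0,0,0,0, 0.0054,-0.0276,0,0,0,0, 0.006,-0.0307,0,0,0,0]'|grep -E 'eef|ft_f'
python3 -m jog '[0.0006,-0.0031,0,0,0,0, 0.0012,-0.0061,0,0,0,0, 0.0018,-0.0092,0,0,0,0, 0.0024,-0.0123,0,0,0,0, 0.003,-0.0153,0,0,0,0, 0.0036,-0.0184,0,0,0,0, 0.0042,-0.0215,0,0,0,0, 0.0048,-0.0245,0,0,0,0, 0.0054,-0.0276,0,0,0,0, 0.006,-0.0307,0,0,0,0]'|grep -E 'eef|ft_f'
python3 -m jog '[0.0006,-0.0031,0,0,0,0, 0.0012,-0.0061,0,0,0,0, 0.0018,-0.0092,0,0,0,0, 0.0024,-0.0123,0,0,0,0, 0.003,-0.0153,0,0,0,0, 0.0036,-0.0184,0,0,0,0, 0.0042,-0.0215,0,0,0,0, 0.0048,-0.0245,0,0,0,0, 0.0054,-0.0276,0,0,0,0, 0.006,-0.0307,0,0,0,0]'|grep -E 'eef|ft_f'
python3 -m jog '[0.001,-0.006,0,0,0,0, 0.002,-0.012,0,0,0,0, 0.002,-0.012,0,0,0,0]'
python3 -m jog '[0,0,0.03,0,0,0, 0,0,0.07,0,0,0, 0,0,0.11,0,0,0, 0,0,0.15,0,0,0, 0,0,0.18,0,0,0, 0,0,0.2,0,0,0, 0,0,0.2,0,0,0]'
python3 -m jog '[-0.05,0.04,0,0,0,0, -0.1,0.08,0,0,0,0, -0.15,0.12,0,0,0,0, -0.2,0.16,0,0,0,0, -0.2,0.2,0,0,0,0, -0.2,0.25,0,0,0,0, -0.2,0.3,0,0,0,0, -0.2,0.35,0,0,0,0, -0.2,0.35,0,0,0,0]'
done
python3 m.py
python3 - <<'E'
from h import *
tips("top",["pull_top","drag_tab"]);tips("side",["pull_top","drag_tab"])
a,b=cv2.imread('pics/side_m.png')[195:285,230:345],cv2.imread('pics/top_m.png')[195:265,230:395]
cv2.imwrite('pics/z5.png',np.vstack([cv2.resize(b,(560,238),interpolation=3),cv2.resize(a,(560,360),interpolation=3)]))
E
```

```text
eef_pos: [0.5133, 0.0404, 0.144]
ft_force: [2.0, -6.6, -1.1]
eef_pos: [0.5179, 0.017, 0.1439]
ft_force: [1.3, -4.8, -1.7]
eef_pos: [0.5221, -0.0072, 0.1438]
ft_force: [1.5, 0.2, 1.2]
clock: 19.83
eef_pos: [0.5242, -0.0177, 0.1439]
tool_rot: [0.635, 0.772, -0.0, 0.0]
ft_force: [0.4, 0.1, 0.1]
grip_width: -0.0001
grasp_force: 0.0
clock: 20.42
eef_pos: [0.5257, -0.0169, 0.3083]
tool_rot: [0.635, 0.773, 0.003, 0.003]
ft_force: [-0.4, 0.3, 0.3]
grip_width: -0.0
grasp_force: 0.0
clock: 21.17
eef_pos: [0.3631, 0.2674, 0.3029]
tool_rot: [0.633, 0.774, 0.001, -0.001]
ft_force: [0.6, -0.4, 0.3]
grip_width: -0.0
grasp_force: 0.0
side yel 44 u -0.2482 [-0.2522 -0.2487 -0.2427]
side red 30 u -0.2529 [-0.2582 -0.2532 -0.2462]
side yel 45 u -0.2476 [-0.2524 -0.2489 -0.2405]
side red 29 u -0.2533 [-0.2583 -0.2539 -0.246 ]
side mark [(np.float64(-0.2536), 0.62)]
side gauge_edge [(np.float64(-0.3033), 0.4)]
side drag_edge [(np.float64(-0.2559), 0.49), (np.float64(-0.2553), 0.4)]
top yel 52 u -0.2446 [-0.2495 -0.2446 -0.2405]
top red 19 u -0.2516 [-0.256  -0.2525 -0.2467]
top yel 51 u -0.2447 [-0.2494 -0.2449 -0.2404]
top red 19 u -0.2515 [-0.2556 -0.252  -0.2468]
top mark [(np.float64(-0.2505), 0.35)]
top gauge_edge [(np.float64(-0.3021), 0.7)]
top drag_edge [(np.float64(-0.2486), 0.64)]
21.6667
top pull_top [([0.5187, 0.0144, 0.1058], 0.89)]
top drag_tab [([0.546, -0.1425, 0.1016], 0.45)]
side pull_top [([0.5161, 0.0175, 0.1052], 0.94)]
side drag_tab [([0.5488, -0.1415, 0.1025], 0.44)]
```

View pics/z5.png

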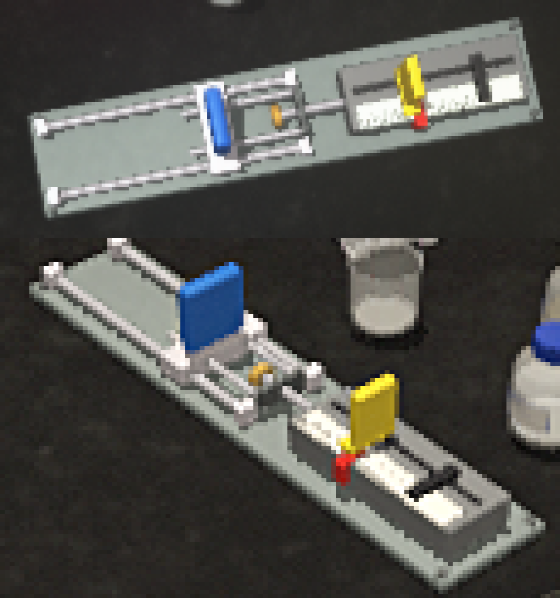

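The picture shows the handle home (blue plate near (215,120) in the top crop) and the black pointer at its rest position (480,75). The yellow pointer's edge stands at the red mark (420,118). The measurements agree, so I am handing in.

```bash
python3 -c "
from workcell import bot
print(bot.job_done())"
```

```text
the job is handed in; nothing more can be done
None
```

I handed the job in at about 22 s on the robot's clock; no verdict came back. The yellow pointer went back to zero, the black pointer was held about 2 s at about 50 mm on the red mark, and the handle was eased home; the last camera check put the yellow edge within about 2 mm of the mark's middle.

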